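# Static balance check of a handwheel on a roller stand

### The arm

A 7-joint arm with a two-finger parallel gripper is mounted at the origin on a cart in front of the work surface, level with it; the furniture and walls round the work are solid. World frame = base frame: x ahead of the robot, y to its left, z up, the work surface at z = 0. Lengths are in m, angles in rad, forces in N, time in s.
With the tool pointing down it reaches from about 0.4 to 0.85 m from the base axis. Payload 10.4 kg.
Tool frame: the origin (TCP) lies midway between the tips of the shut fingers; the grasp point (between the pads) lies 19 mm behind it; x points along the fingers, y is the direction in which the jaws open and shut, and the axes are right-handed (so a half turn about x gives the same grasp; the last joint's range is limited). The gripper opens to 87 mm and grips with 3 to 60 N. Pads are 19 mm wide; open, the fingers measure 117 mm over their backs; the gripper's body (75 mm by 190 mm) begins 51 mm behind the grasp point.
Start: joints at [1.214, 0.332, -0.065, 1.46, 0.022, 1.35, -0.088], TCP at [0.205, -0.591, 0.223] pointing down, gripper open.
Joint ranges: [-2.6, 2.6], [-0.5, 2.12], [-1.47, 1.34], [0.16, 2.42], [-1.27, 4.41], [0.06, 2.06], [-2.6, 2.6]. Speed limits (rad/s): [2.22, 2.22, 2.79, 2.79, 3.14, 3.14, 3.14].

### API

Orientations are given as a unit quaternion [x, y, z, w].
In Python, from bench import r gives the robot as it stands.
- The arm moves only by the shell command python3 -m jog 'ROWS' [OPENING] [FORCE]. ROWS is JSON, a list of rows, each an object with "slide": the shift along the tool's x, y, z in cm, a list of three; "roll": the turn about the tool's x in degrees. A call has 1 to 5 rows; each row is the pose to reach, as a shift and turn from the pose measured when the call began, along the tool's axes at that moment; what a row does not reach only later rows make up. A row lasts 1/12 s, in which the tool goes at most 41.7 mm and 7.16 degrees, less where a joint would pass 70% of its speed; a pose out of reach is approached as far as the arm can. A call with a gripper value outside its range is refused whole. OPENING is the closure, from 0 (fully open) to 1 (shut), set as the call begins (- or left out, the last holds). The fingers move at their own pace and stop on an object; FORCE is the grip in N (left out, the last holds). Time passes only in rows, so rows that repeat a pose let the fingers close. It gives the time, the measured TCP pose, the force and the opening at its end, in the units of the state.
- r.read_state(): the state, without advancing time (a new reading comes with each control period).
- r.camera(name): name is "side" or "top"; returns the picture (420x560x3 uint8, red, green, blue); there is no depth.
- r.camera_info(name): a dict with "intrinsics" (3x3 intrinsics, pixels), "R" (3x3) and "t" (3): a world point X has camera coordinates R X + t. Camera axes: x right, y down, z forward; pixel columns grow to the right and rows downward; lengths in m; the calibration is good to about 2 mm. A picture is of the moment at which its call begins. camera_info takes no time and is no camera call.
- r.close_job(): hands the job in, once; it reports no verdict.
The state is a dict: "time": time; "joint_positions": joint angles; "joint_vel": joint speeds; "joint_torque": joint torques, N m; "ee_pos": TCP position; "eef_rot": TCP orientation; "ft_force": force on the tool from outside, world axes, zero at the start; "torque": the same for the moment, N m; "width": finger opening in m.
Only numpy, scipy, OpenCV 4.12 (cv2) and the standard library are available. Lean on these libraries where they do the work, as an engineer would, in place of code of your own. Each camera call takes 0.05 s, during which the arm holds its last target.

### The job

Check the balance of the cast handwheel without taking it out of its wooden stand: press the paddle of the lifting cradle all the way down, so that the wheel's axle comes to lie on the bearing rollers and the rim is free. Let the wheel turn by itself until its heavy side hangs at the bottom and it stands still, and only then push the round-knobbed plunger in as far as it will go, so that its pad clamps the axle from the end and locks the wheel that way. Leave the other things on the bench alone.

Things in the scene. Friction and masses are not known exactly. Their poses are not given: they have to be found in the camera images.
- wheel: Loose cast aluminium handwheel, upright: 100 mm diameter, 36 mm wide, 0.37 to 0.63 kg, with a 14 mm axle 106 mm long. Origin at its centre, local z = axle. A thick cast pad between hub and rim, towards local -y, is its heavy side. It starts with its rim held on the raised cradle, pad about 2 rad from the bottom. On the rollers it swings and rests pad-down (local y up) after about 2 to 3 s.
- stand: Wooden balancing stand fixed to the bench, base 160 x 250 x 12 mm. Origin on the bench right under the wheel; local x along the axle, away from the plunger (robot's) side; local y level, the paddle lies towards -y; z up. Two upright plates (80 mm wide along y, 112 mm above the bench, 10 mm thick, inner faces at x = +/-58 mm) stop the axle's ends with 5 mm play each side.
- base_corner (a point): The base plate's corner on the plunger side at the paddle's end, on its top surface (12 mm above the bench): at x = -80, y = -165 mm of the stand.
- nest (a point): Where the wheel's centre lies when its axle rests on the rollers (it may sit up to 5 mm along the axle from here), 95 mm above the bench; it starts 14 mm higher. The rollers: a pair of free-turning bearings (26 mm diameter, 30 mm apart) under each end of the axle.
- cradle (a joint): Downward travel of the lifting cradle (m): 0 raised (start), 0.022 fully down. The axle meets the rollers at 0.014 and below that the rim is clear of the cradle. Friction of 12 N holds it where it is left, so pressing takes about 5 to 12 N.
- paddle (a point): Centre of the top of the cradle's square wooden paddle (50 x 50 mm, level, its sides along the stand's x and y), 120 mm from the wheel's centre towards the stand's -y, 115 mm above the bench when raised, 93 mm fully down. Press it straight down; it moves with the cradle.
- plunger (a joint): Plunger travel (m) along the stand's +x, towards the axle: 0 drawn back, starts at 0 to 0.008, 0.034 is the end of travel with no wheel. On the axle's line; its 18 mm rubber pad meets the axle's end at 0.018 to 0.028 and pushes the wheel along until the axle stops against the far upright, at about 0.028. Slides with about 4 N of friction and stays where it is left; 10 N is plenty.
- plunger_knob (a point): Centre of the outer end face of the plunger's round black knob (32 mm diameter, 18 mm long, axis along the stand's x), on the robot's side of the stand, 95 mm above the bench, 161 mm from the wheel's middle plane at travel 0; moves with the plunger. Push it along the stand's +x; nothing stands in front of it.
- masking_roll: Bystander: roll of masking tape, 94 mm diameter, 25 mm high, lying loose on the bench. Origin at the centre of its underside.
- beeswax: Bystander: loose block of beeswax 36 x 58 x 20 mm. Origin at the centre of its underside.
- edge_beveler: Bystander: loose hand tool with a wooden handle, 25 x 140 x 25 mm, long along local y. Origin at the centre of its underside.
Mind the look-alikes: they are no part of the job. There is more than one size of the wheel; the job needs the larger.

How it is judged:
On the way, in this order (a step that is already met when the one before it is completed fails the run):
1. the cradle has been pressed well down from its raised position (value of joint cradle above 0.008 m).
2. with the cradle down, untouched and with the plunger still drawn back, the wheel has come to rest on the rollers with its heavy side at the bottom (horizontal distance between wheel and nest below 0.012 m and height (world z) of wheel below 0.098 m and value of joint cradle above 0.018 m and angle between wheel's own y axis and vertical below 0.15 rad and angular speed of wheel below 0.25 rad/s and contact force between the fingers and wheel below 0.1 N and value of joint plunger below 0.015 m), for 0.4 s.
At the end, for the whole second after the job is handed in: The wheel's axle lies on the rollers (centre within 12 mm of the nest, below 98 mm), at rest, heavy side within 0.2 rad of straight down; the cradle is down by at least 18 mm and the plunger pushed in by at least 26.5 mm (horizontal distance between wheel and nest below 0.012 m and height (world z) of wheel below 0.098 m and value of joint cradle above 0.018 m and angle between wheel's own y axis and vertical below 0.2 rad and angular speed of wheel below 0.1 rad/s and value of joint plunger above 0.0265 m); the robot touches nothing.
It fails at once if the wheel is lifted out of the stand (height (world z) of wheel above 0.13 m).
It fails at once if a bystander is shoved (distance of any of masking_roll, beeswax, edge_beveler from where it was at the start of the episode above 0.03 m).
It also fails if it takes over 45 s, if anything falls off the work surface, if the arm or the gripper's body presses on something with over 40 N, if the wrist force passes 120 N, or if a joint passes its speed limit or range.

## Working session

There is one attempt and no reset: what is moved stays moved. The work goes in short steps, Python scripts to look and compute and a shell command to move; the robot and the scene stay as the last step left them, time stands still between calls to the robot, and variables do not carry over. Pictures are saved under pics/ and viewed, and the job is handed in when it is done.

```bash
mkdir -p pics; ls; python3 - <<'E'
from bench import r
import cv2
print(r.read_state())
for n in("side","top"):
    cv2.imwrite(f"pics/{n}0.png",r.camera(n)[:,:,::-1]); i=r.camera_info(n); print(n,i)
E
```

```text
pics
{'time': 0.0, 'joint_positions': array([ 1.21441208,  0.33287254, -0.06472172,  1.46096933,  0.02163875,
        1.34987995, -0.08846371]), 'joint_vel': array([-6.32454231e-05,  4.45222051e-04, -5.14413163e-04,  6.26092842e-04,
        4.25839259e-04,  5.26443788e-04, -3.40369401e-04]), 'joint_torque': array([-8.61453509e-05, -6.23256612e+01,  2.47716287e-02, -3.89888656e+01,
       -6.13072584e-02,  3.99532705e-02,  1.59197430e-04]), 'ee_pos': array([ 0.20462795, -0.59013606,  0.22174021]), 'eef_rot': array([-0.69715893, -0.11798622,  0.69739471, -0.11700131]), 'ft_force': array([-0.25223326, -0.29417742, -0.01880707]), 'torque': array([ 0.05756145, -0.02329974,  0.0031522 ]), 'width': 0.08714487582594452}
side {'intrinsics': array([[414.39599119,   0.        , 279.81621945],
       [  0.        , 414.39599119, 210.15821042],
       [  0.        ,   0.        ,   1.        ]]), 'R': array([[-0.97970785, -0.19989343,  0.01466797],
       [-0.11134236,  0.48193161, -0.86910575],
       [ 0.16665957, -0.85310289, -0.49440878]]), 't': array([0.49612772, 0.18844167, 0.96501768])}
top {'intrinsics': array([[429.913357  ,   0.        , 276.50389158],
       [  0.        , 429.913357  , 206.20271128],
       [  0.        ,   0.        ,   1.        ]]), 'R': array([[-0.00201712, -0.99987117, -0.0159239 ],
       [-0.99492486,  0.00360859, -0.10055592],
       [ 0.10060043,  0.01564026, -0.99480397]]), 't': array([-0.09733216,  0.53348578,  1.12513847])}
```

View pics/side0.png

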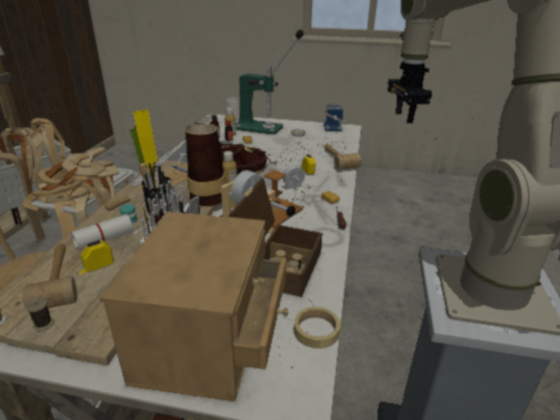

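View pics/top0.png

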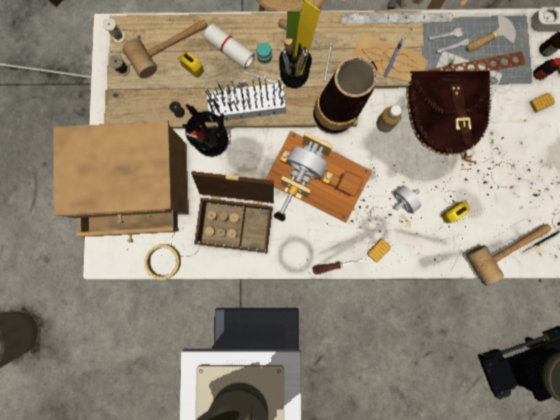

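```bash
python3 - <<'E'
import cv2
a=cv2.imread("pics/top0.png")[120:290,180:480]; cv2.imwrite("pics/topc.png",cv2.resize(a,None,fx=2.6,fy=2.6,interpolation=cv2.INTER_CUBIC))
a=cv2.imread("pics/side0.png")[140:260,200:380]; cv2.imwrite("pics/sidec.png",cv2.resize(a,None,fx=4.4,fy=4.4,interpolation=cv2.INTER_CUBIC))
E
```

```text
(no output)
```

View pics/topc.png

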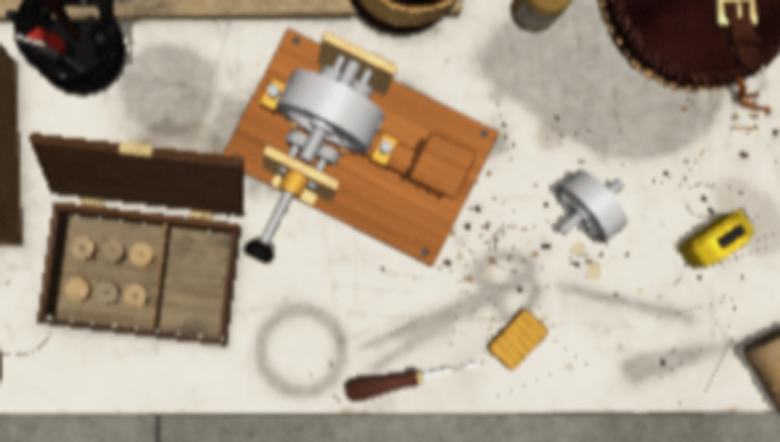

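View pics/sidec.png

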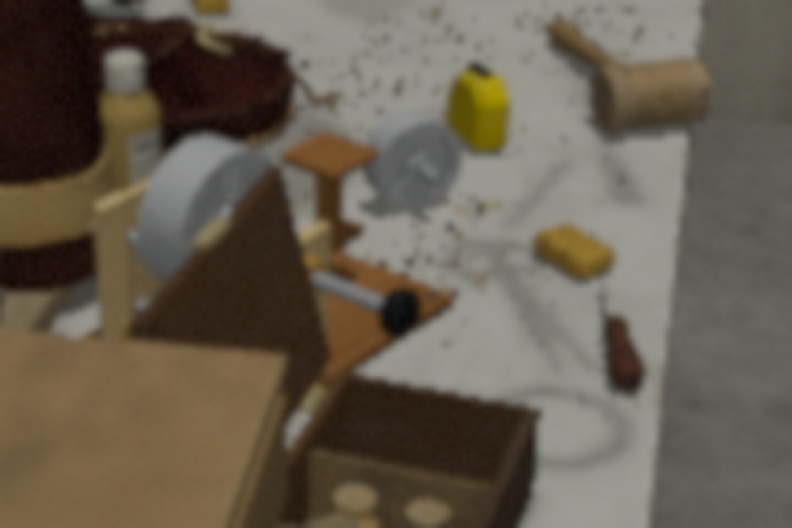

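The full-size wheel sits in the stand at top (307,160). The small wheel at top (405,199) is the look-alike and is not used. The paddle is at topc (443,163), which is top (350,183). The black knob is at topc (260,250), which is top (280,216). The other dark or wooden items nearby are the edge beveler handle at top (325,268) and the lidded box at top (235,215). Next I measure the stand.

```bash
cat > h.py <<'E'
import numpy as np,cv2
from bench import r
def proj(n,X):
    i=r.camera_info(n);c=i["R"]@np.array(X)+i["t"];p=i["intrinsics"]@c;return p[:2]/p[2]
def ray(n,u,v,z):
    i=r.camera_info(n);d=i["R"].T@np.linalg.inv(i["intrinsics"])@[u,v,1];o=-i["R"].T@i["t"]
    return o+d*(z-o[2])/d[2]
E
python3 - <<'E'
from h import *
a=cv2.imread("pics/top0.png");h=cv2.cvtColor(a,cv2.COLOR_BGR2HSV)
m=cv2.inRange(h,(5,120,90),(16,255,255)); 
m[:, :255]=0;m[:,385:]=0;m[:120]=0;m[235:]=0
m=cv2.morphologyEx(m,cv2.MORPH_OPEN,np.ones((3,3)))
c=max(cv2.findContours(m,0,2)[0],key=cv2.contourArea)
print(cv2.contourArea(c)); hull=cv2.convexHull(c)
q=cv2.approxPolyDP(hull,6,True)[:,0];print(q.tolist())
P=np.array([ray("top",*p,0.012) for p in q]);print(P.round(4))
print(np.linalg.norm(P-np.roll(P,-1,0),axis=1))
rect=cv2.minAreaRect((P[:,:2]*1000).astype(np.float32));print(rect)
W=ray("top",*cv2.minAreaRect(hull)[0],.012);print(W)
E
```

```text
2408.5
[[329, 151], [370, 171], [346, 220], [302, 199]]
[[ 0.6862 -0.2428  0.012 ]
 [ 0.6301 -0.3535  0.012 ]
 [ 0.4966 -0.2859  0.012 ]
 [ 0.554  -0.1678  0.012 ]]
[0.12409215 0.14967194 0.13127017 0.15197447]
((592.0681762695312, -260.67926025390625), (131.253173828125, 151.80567932128906), 63.12748718261719)
[ 0.59392045 -0.25671766  0.012     ]
```

```bash
python3 - <<'E'
from h import *
q=[(290.8,131.2),(371,171),(346.2,221.3),(266.7,180)]
P=np.array([ray("top",*p,0.012) for p in q])[:,:2];print(P.round(4),np.linalg.norm(P-np.roll(P,-1,0),axis=1))
# stand local corners
L=np.array([(80,85),(80,-165),(-80,-165),(-80,85)])/1000.
# rigid fit
lc,pc=L.mean(0),P.mean(0);U,S,V=np.linalg.svd((L-lc).T@(P-pc));R=(U@V).T
if np.linalg.det(R)<0: print("refl")
o=pc-R@lc;print("origin",o,"yaw",np.degrees(np.arctan2(R[1,0],R[0,0])),"res",(P-(L@R.T+o)).round(4))
np.savez("stand.npz",R=R,o=o)
w=lambda x,y,z:np.r_[R@[x,y]+o,z]
a=cv2.imread("pics/top0.png");b=cv2.imread("pics/side0.png")
pts=dict(wheel=w(0,0,.109),paddle=w(0,-.12,.115),knob=w(-.161,0,.095),knob8=w(-.153,0,.095),corner=w(-.08,-.165,.012),pc1=w(.025,-.145,.115),pc2=w(-.025,-.095,.115))
for k,X in pts.items():
    print(k,X.round(4),proj("top",X).round(1),proj("side",X).round(1))
def crop(n,im,x0,x1,y0,y1,s):
    o_=cv2.resize(im[y0:y1,x0:x1],None,fx=s,fy=s,interpolation=cv2.INTER_CUBIC)
    for X in pts.values():
        p=(proj(n,X)-[x0-.5,y0-.5])*s
        cv2.drawMarker(o_,tuple(int(t) for t in p),(255,0,255),0,12,1)
    return o_
cv2.imwrite("pics/chk_t.png",crop("top",a,250,390,120,240,5))
cv2.imwrite("pics/chk_s.png",crop("side",b,220,340,140,230,6))
s=r.read_state()
from scipy.spatial.transform import Rotation as Ro
print(Ro.from_quat(s["eef_rot"]).as_matrix().round(4))
E
```

```text
[[ 0.7424 -0.1385]
 [ 0.6301 -0.3562]
 [ 0.4931 -0.2863]
 [ 0.6066 -0.072 ]] [0.24502954 0.15380497 0.2425432  0.15120247]
origin [ 0.63638375 -0.17771572] yaw -27.298683403238194 res [[-0.004   0.0004]
 [-0.0017  0.0048]
 [ 0.0035  0.0013]
 [ 0.0023 -0.0065]]
wheel [ 0.6364 -0.1777  0.109 ] [307.3 161.8] [247.8 187.9]
paddle [ 0.5813 -0.2844  0.115 ] [350.8 183. ] [274.9 172.5]
knob [ 0.4933 -0.1039  0.095 ] [278.1 219.3] [293.1 210.5]
knob8 [ 0.5004 -0.1075  0.095 ] [279.6 216.4] [290.7 209.5]
corner [ 0.4896 -0.2876  0.012 ] [346.7 222.6] [303.7 205.3]
pc1 [ 0.5921 -0.318   0.115 ] [364.3 178.6] [273.8 167.8]
pc2 [ 0.5706 -0.2507  0.115 ] [337.2 187.3] [276.  177.5]
[[-5.000e-04  3.277e-01 -9.448e-01]
 [ 1.200e-03 -9.448e-01 -3.277e-01]
 [-1.000e+00 -1.300e-03  0.000e+00]]
```

View pics/chk_t.png

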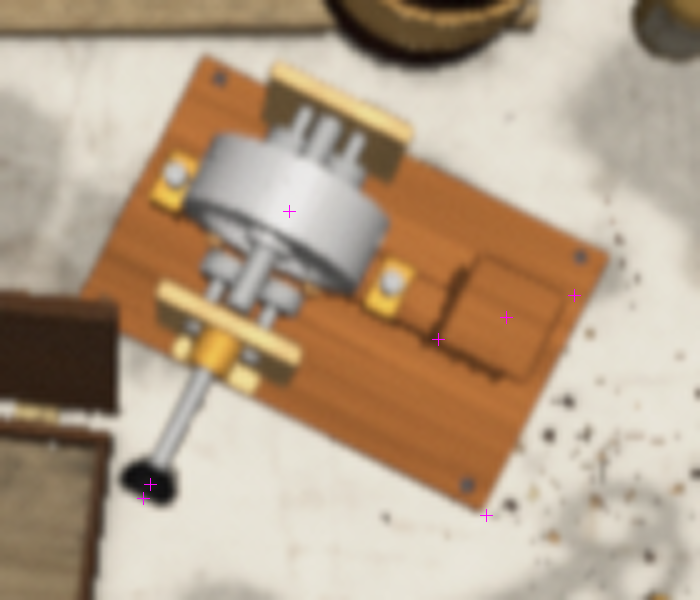

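View pics/chk_s.png

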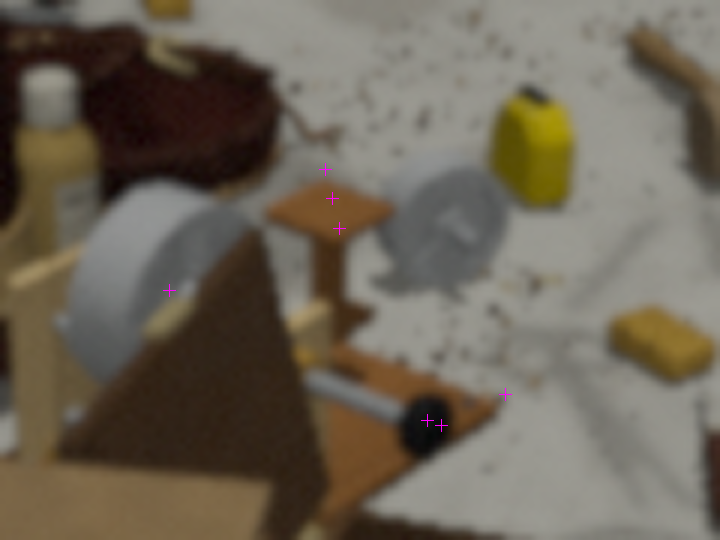

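The markers fall on the paddle top, knob and wheel to within about 2–3 mm in both views. The base fit has a worst residual of 6.5 mm. Now the height of the open lid beside the knob.

```bash
python3 - <<'E'
from h import *
def tri(p,q):
    A=[];b=[]
    for n,(u,v) in(("top",p),("side",q)):
        i=r.camera_info(n);Pm=i["intrinsics"]@np.c_[i["R"],i["t"]]
        for k,c in((0,u),(1,v)): e=Pm[k]-c*Pm[2];A.append(e[:3]);b.append(-e[3])
    x,res=np.linalg.lstsq(np.array(A),np.array(b),rcond=None)[:2];return x.round(4),res
print("lid",tri((180+243/2.6,120+158/2.6),(200+277/4.4,140+170/4.4)))
print("paddle",tri((250+503/5,120+315/5),(220+331/6,140+206/6)))
print("knob",tri((250+148/5,120+483/5),(220+425/6,140+428/6)))
d=np.load("stand.npz");R,o=d["R"],d["o"]
for p in((-.15,.095),(-.15-.0375,.095),(-.11,.095)):print(R@p+o)
T=lambda x:None
s=r.read_state();print(s["ee_pos"],(R@[-0.0,-.125]+o))
E
```

```text
lid (array([ 0.5745, -0.0947,  0.1832]), array([1.92595778]))
paddle (array([ 0.5814, -0.285 ,  0.1089]), array([0.27053927]))
knob (array([ 0.5002, -0.1076,  0.0895]), array([0.01700799]))
[ 0.54665935 -0.02450171]
[ 0.51333581 -0.00730311]
[ 0.58220446 -0.04284687]
[ 0.20468687 -0.5901661   0.22182681] [ 0.57905511 -0.28879419]
```

```bash
python3 - <<'E'
from h import *
for (u,v) in((240,222),(228,342),(118+0,318)):
  for z in(0,.06,.08): print(u,v,z,ray("top",180+u/2.6,120+v/2.6,z).round(4))
# box front right upper corner in side: sidec (540,410)
def tri(p,q):
    A=[];b=[]
    for n,(u,v) in(("top",p),("side",q)):
        i=r.camera_info(n);Pm=i["intrinsics"]@np.c_[i["R"],i["t"]]
        for k,c in((0,u),(1,v)): e=Pm[k]-c*Pm[2];A.append(e[:3]);b.append(-e[3])
    return np.linalg.lstsq(np.array(A),np.array(b),rcond=None)[0].round(4)
print("box corner",tri((180+228/2.6,120+342/2.6),(200+537/4.4,140+410/4.4)), tri((180+228/2.6,120+342/2.6),(200+352/4.4,140+375/4.4)))
E
```

```text
240 222 0 [ 0.5381 -0.0869  0.    ]
240 222 0.06 [ 0.532  -0.0885  0.06  ]
240 222 0.08 [ 0.5299 -0.089   0.08  ]
228 342 0 [ 0.4124 -0.0743  0.    ]
228 342 0.06 [ 0.4127 -0.0765  0.06  ]
228 342 0.08 [ 0.4127 -0.0772  0.08  ]
118 318 0 [0.4376 0.0409 0.    ]
118 318 0.06 [0.4366 0.0328 0.06  ]
118 318 0.08 [0.4362 0.0301 0.08  ]
box corner [ 0.412  -0.0763  0.0533] [ 0.4634 -0.067   0.0745]
```

```bash
python3 -m jog '[{"slide":[0,-1.3,-3.6],"roll":0},{"slide":[0,-2.6,-7.2],"roll":0},{"slide":[0,-3.9,-10.8],"roll":0},{"slide":[0,-5.2,-14.4],"roll":0},{"slide":[0,-6.5,-18],"roll":0}]' 1 60
```

```text
time: 0.52
ee_pos: [0.3544, -0.4683, 0.2216]
eef_rot: [-0.697, -0.118, 0.698, -0.117]
ft_force: [0.7, -0.5, -0.4]
width: 0.0616
```

```bash
python3 -m jog '[{"slide":[0,-1.2,-3.4],"roll":0},{"slide":[0,-2.4,-6.8],"roll":0},{"slide":[0,-3.6,-10.2],"roll":0},{"slide":[0,-4.8,-13.6],"roll":0},{"slide":[0,-6,-17],"roll":0}]' && python3 -m jog '[{"slide":[0,-1.2,-3.4],"roll":0},{"slide":[0,-2.4,-6.8],"roll":0},{"slide":[0,-3.2,-9.2],"roll":0},{"slide":[0,-3.7,-10.4],"roll":0},{"slide":[0,-3.7,-10.4],"roll":0}]'
```

```text
time: 0.93
ee_pos: [0.4964, -0.3546, 0.2214]
eef_rot: [-0.697, -0.118, 0.698, -0.117]
ft_force: [0.5, 0.2, 0.7]
width: 0.0282
time: 1.35
ee_pos: [0.5845, -0.2821, 0.2206]
eef_rot: [-0.697, -0.12, 0.697, -0.118]
ft_force: [0.6, 0.3, -0.6]
width: 0.0017
```

```bash
python3 -m jog '[{"slide":[2.5,0.4,0.6],"roll":0},{"slide":[5,0.4,0.6],"roll":0},{"slide":[7.5,0.4,0.6],"roll":0},{"slide":[8.5,0.4,0.6],"roll":0},{"slide":[8.5,0.4,0.6],"roll":0}]'; python3 - <<'E'
from h import *
a=r.camera("top")[120:240,250:390,::-1];b=r.camera("side")[120:230,220:340,::-1]
f=lambda x:cv2.resize(x,(480,400),interpolation=cv2.INTER_CUBIC)[:, :390]
cv2.imwrite("pics/p1.png",np.hstack([f(a),f(b)]))
E
```

```text
time: 1.77
ee_pos: [0.5775, -0.2884, 0.1329]
eef_rot: [-0.695, -0.121, 0.699, -0.116]
ft_force: [-0.2, 0.1, 0.5]
width: 0.0004
```

View pics/p1.png

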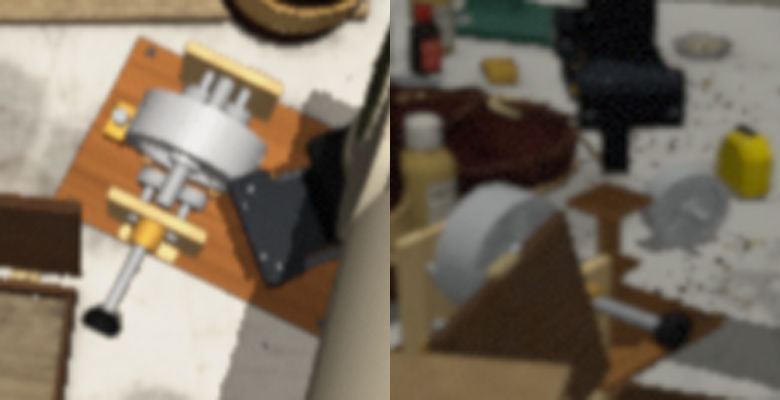

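The left half (top view) shows the gripper body over the paddle, with wheel and knob clear of it. In the right half (side view) the shut fingertips, at about (613,168), hang just above the paddle top at about (610,200). Now I press.

```bash
python3 -m jog '[{"slide":[0.8,0,0],"roll":0},{"slide":[1.4,0,0],"roll":0},{"slide":[1.9,0,0],"roll":0},{"slide":[2.3,0,0],"roll":0},{"slide":[2.7,0,0],"roll":0}]'; python3 -m jog '[{"slide":[0.4,0,0],"roll":0},{"slide":[0.8,0,0],"roll":0},{"slide":[1.1,0,0],"roll":0},{"slide":[1.3,0,0],"roll":0},{"slide":[1.3,0,0],"roll":0}]'
```

```text
time: 2.28
ee_pos: [0.5799, -0.2885, 0.1098]
eef_rot: [-0.697, -0.12, 0.697, -0.118]
ft_force: [-1.6, 0.4, 4.6]
width: 0.0001
time: 2.7
ee_pos: [0.5799, -0.2886, 0.097]
eef_rot: [-0.697, -0.12, 0.697, -0.118]
ft_force: [-1.4, 0.9, 4.6]
width: 0.0002
```

```bash
python3 -m jog '[{"slide":[0.2,0,0],"roll":0},{"slide":[0.4,0,0],"roll":0},{"slide":[0.5,0,0],"roll":0},{"slide":[0.6,0,0],"roll":0},{"slide":[0.6,0,0],"roll":0}]'
```

```text
time: 3.12
ee_pos: [0.58, -0.2887, 0.0933]
eef_rot: [0.697, 0.119, -0.697, 0.118]
ft_force: [-9.6, 5.0, 20.5]
width: -0.0
```

It has bottomed: z is 0.093 and the force jumped to 20 N. Now I lift away.

```bash
python3 -m jog '[{"slide":[-1.5,0,0],"roll":0},{"slide":[-4.5,0,0],"roll":0},{"slide":[-8,0,0],"roll":0},{"slide":[-11,0,0],"roll":0},{"slide":[-11,0,0],"roll":0}]'; python3 - <<'E'
from h import *
a=r.camera("top")[120:240,250:390,::-1];b=r.camera("side")[120:230,220:340,::-1]
f=lambda x:cv2.resize(x,(480,400),interpolation=cv2.INTER_CUBIC)[:, :390]
cv2.imwrite("pics/p2.png",np.hstack([f(a),f(b)]))
E
```

```text
time: 3.53
ee_pos: [0.5827, -0.2897, 0.2101]
eef_rot: [0.7, 0.117, -0.694, 0.12]
ft_force: [-0.2, 0.0, -0.5]
width: 0.0004
```

View pics/p2.png

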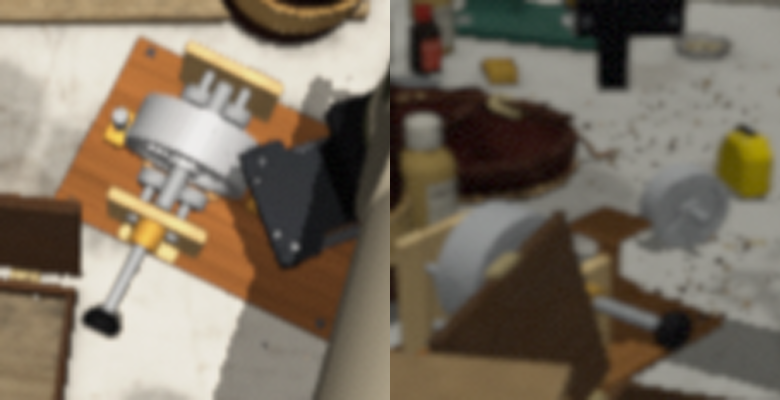

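The left half shows the wheel clear of the gripper. The right half shows the paddle lower, at about (610,222) against 200 before, and the wheel down on the rollers. While it swings I move over to the knob, keeping high.

```bash
python3 -m jog '[{"slide":[0,-3.5,0.8],"roll":0},{"slide":[0,-7,1.6],"roll":0},{"slide":[0,-10.5,2.4],"roll":0},{"slide":[0,-14,3.2],"roll":0},{"slide":[0,-17.5,4],"roll":0}]'; python3 -m jog '[{"slide":[0,-2.5,0.6],"roll":0},{"slide":[0,-5,1.2],"roll":0},{"slide":[0,-6,1.5],"roll":0},{"slide":[0,-6,1.5],"roll":0},{"slide":[0,-6,1.5],"roll":0}]'; python3 - <<'E'
from h import *
a=r.camera("top")[120:240,250:390,::-1];b=r.camera("side")[120:230,220:340,::-1]
f=lambda x:cv2.resize(x,(480,400),interpolation=cv2.INTER_CUBIC)[:, :390]
cv2.imwrite("pics/p3.png",np.hstack([f(a),f(b)]))
s=r.read_state();d=np.load("stand.npz");print(s["ee_pos"],d["R"].T@(s["ee_pos"][:2]-d["o"]))
E
```

```text
time: 4.05
ee_pos: [0.4833, -0.1356, 0.2024]
eef_rot: [0.697, 0.119, -0.697, 0.118]
ft_force: [0.6, 0.4, 1.4]
width: 0.0005
time: 4.47
ee_pos: [0.4492, -0.0846, 0.2019]
eef_rot: [-0.697, -0.119, 0.697, -0.118]
ft_force: [-0.4, -1.0, 0.4]
width: 0.0003
[ 0.44959275 -0.08523721  0.2020132 ] [-0.20840101 -0.00348883]
```

View pics/p3.png

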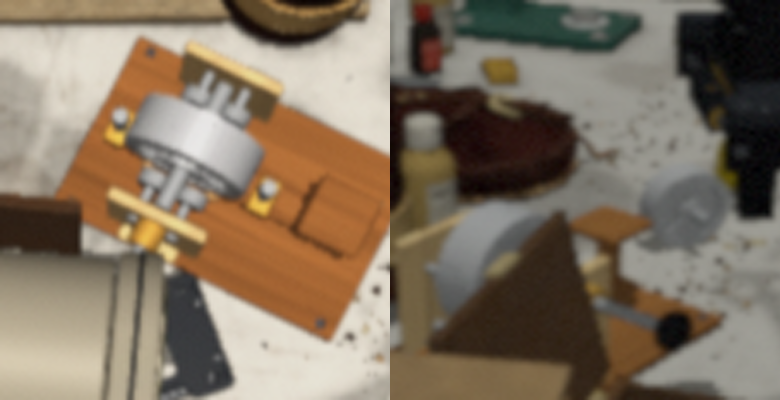

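The stand is clear; the knob in the side half is at about (672,328). The wheel's heavy side can't be made out yet. I descend in front of the knob and wait there.

```bash
python3 -m jog '[{"slide":[3,0,0],"roll":0},{"slide":[6,0,0],"roll":0},{"slide":[9,0,0],"roll":0},{"slide":[11.3,0,0],"roll":0},{"slide":[11.3,0,0],"roll":0}]'; python3 - <<'E'
from h import *
import time
for k in range(4):
  a=r.camera("top");b=r.camera("side")
  cv2.imwrite(f"pics/t4_{k}.png",a[:,:,::-1]);cv2.imwrite(f"pics/s4_{k}.png",b[:,:,::-1])
  if k:
    print(r.read_state()["time"],[np.abs(x.astype(int)-y).mean().round(2) for x,y in((a[140:200,280:340],pa[140:200,280:340]),(b[165:215,225:262],pb[165:215,225:262]))])
  pa,pb=a,b
f=lambda x,w,h:cv2.resize(x,None,fx=4,fy=4,interpolation=cv2.INTER_CUBIC)
cv2.imwrite("pics/p4.png",np.hstack([f(a[120:240,270:360,::-1],0,0),f(b[120:240,225:325,::-1],0,0)]))
s=r.read_state();d=np.load("stand.npz");print(s["ee_pos"],s["ft_force"],d["R"].T@(s["ee_pos"][:2]-d["o"]))
E
```

```text
time: 4.98
ee_pos: [0.4468, -0.0855, 0.0845]
eef_rot: [-0.695, -0.119, 0.7, -0.116]
ft_force: [-1.6, -0.2, 0.2]
width: 0.0004
5.1833 [np.float64(0.77), np.float64(1.11)]
5.2833 [np.float64(0.74), np.float64(1.08)]
5.3833 [np.float64(0.74), np.float64(1.07)]
[ 0.45029875 -0.08525092  0.09013625] [-0.75067141  0.83128209 -0.27476165] [-0.20776734 -0.00317722]
```

View pics/p4.png

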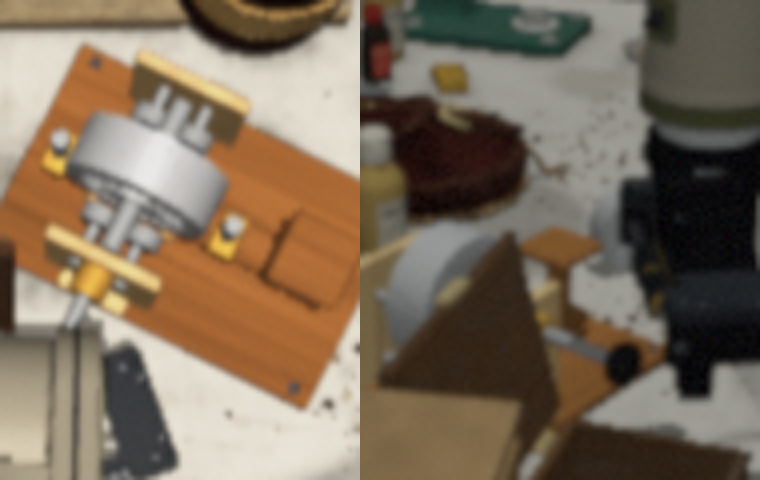

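The tool stands in front of the knob: side half, fingertips at (692,390), knob at (622,362). The plunger is still drawn back. I wait several seconds for the wheel to settle.

```bash
for i in 1 2 3 4 5 6 7; do python3 -m jog '[{"slide":[0,0,0],"roll":0},{"slide":[0,0,0],"roll":0},{"slide":[0,0,0],"roll":0},{"slide":[0,0,0],"roll":0},{"slide":[0,0,0],"roll":0}]' | head -1; done; python3 - <<'E'
from h import *
A=[];B=[]
for k in range(6):
  A.append(r.camera("top").astype(float));B.append(r.camera("side").astype(float))
roi=lambda x,n:(x[140:200,280:340] if n=="t" else x[165:215,225:262])
e=cv2.imread("pics/t4_3.png")[:,:,::-1].astype(float);f=cv2.imread("pics/s4_3.png")[:,:,::-1].astype(float)
print("early vs now",np.abs(roi(e,"t")-roi(A[-1],"t")).mean(),np.abs(roi(f,"s")-roi(B[-1],"s")).mean())
print("now: first/last",np.abs(roi(A[0],"t")-roi(A[-1],"t")).mean(),np.abs(roi(B[0],"s")-roi(B[-1],"s")).mean())
a=np.mean(A,0);b=np.mean(B,0)
o=np.hstack([cv2.resize(a[130:200,270:340,::-1],None,fx=5.6,fy=5.6,interpolation=cv2.INTER_CUBIC),cv2.resize(b[160:230,225:295,::-1],None,fx=5.6,fy=5.6,interpolation=cv2.INTER_CUBIC)])
cv2.imwrite("pics/p5.png",np.clip(o*1.1,0,255))
s=r.read_state();print(s["time"],s["ee_pos"],s["ft_force"])
E
```

```text
time: 5.8
time: 6.22
time: 6.63
time: 7.05
time: 7.47
time: 7.88
time: 8.3
early vs now 0.7380555555555556 1.105045045045045
now: first/last 0.6996296296296296 1.085045045045045
8.9 [ 0.45028269 -0.08527379  0.09015072] [ 0.04333101 -0.16050375 -0.22828164][ WARN:0@23.405] global loadsave.cpp:1063 imwrite_ Unsupported depth image for selected encoder is fallbacked to CV_8U.
```

View pics/p5.png

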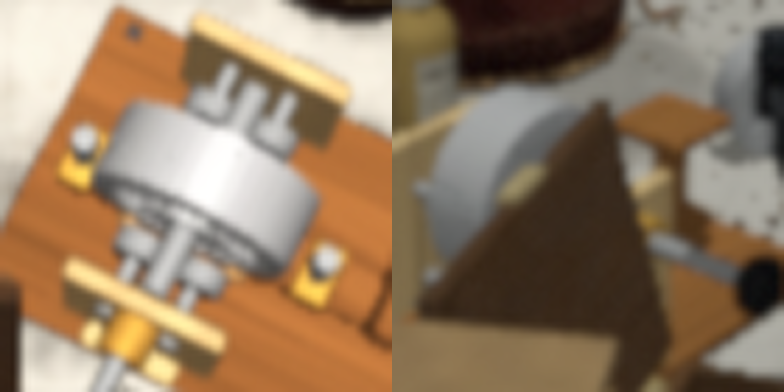

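```bash
python3 - <<'E'
from h import *
L=[cv2.imread(p)[135:195,275:340] for p in("pics/top0.png","pics/t4_3.png")]
cv2.imwrite("pics/p6.png",np.hstack([cv2.resize(x,None,fx=6,fy=6,interpolation=cv2.INTER_CUBIC) for x in L]))
E
```

```text
(no output)
```

View pics/p6.png

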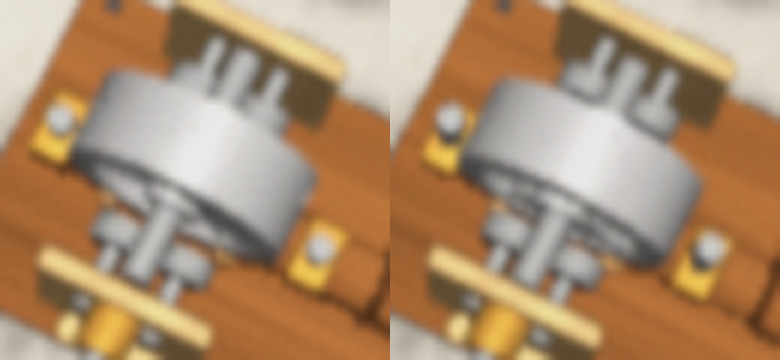

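Comparing start (left) with now (right): the pad that filled the upper-left spoke gap at (115,180) is gone from view, and both upper gaps now look alike and open. The pad is therefore at the bottom, and frames over 3.5 s differ only by noise. Now I push.

```bash
python3 -m jog '[{"slide":[0.3,0.5,-0.5],"roll":0},{"slide":[0.3,1,-0.95],"roll":0},{"slide":[0.3,1.5,-1.4],"roll":0},{"slide":[0.3,1.8,-1.7],"roll":0},{"slide":[0.3,1.8,-1.7],"roll":0}]'; python3 -m jog '[{"slide":[0,0.3,-0.3],"roll":0},{"slide":[0,0.6,-0.6],"roll":0},{"slide":[0,0.9,-0.85],"roll":0},{"slide":[0,1.1,-1.05],"roll":0},{"slide":[0,1.1,-1.05],"roll":0}]'; python3 - <<'E'
from h import *
s=r.read_state();d=np.load("stand.npz");print(d["R"].T@(s["ee_pos"][:2]-d["o"]),d["R"].T@s["ft_force"][:2])
a=r.camera("top")[120:240,250:390,::-1];b=r.camera("side")[120:230,220:340,::-1]
f=lambda x:cv2.resize(x,(480,400),interpolation=cv2.INTER_CUBIC)[:, :390]
cv2.imwrite("pics/p7.png",np.hstack([f(a),f(b)]))
E
```

```text
time: 9.32
ee_pos: [0.4732, -0.0971, 0.0871]
eef_rot: [0.698, 0.118, -0.697, 0.117]
ft_force: [0.1, 0.7, 0.6]
width: 0.0007
time: 9.73
ee_pos: [0.4869, -0.1041, 0.087]
eef_rot: [0.698, 0.118, -0.697, 0.117]
ft_force: [-2.0, 1.5, 0.7]
width: 0.0003
[-0.16660954 -0.00312094] [-2.48973484  0.37682673]
```

View pics/p7.png

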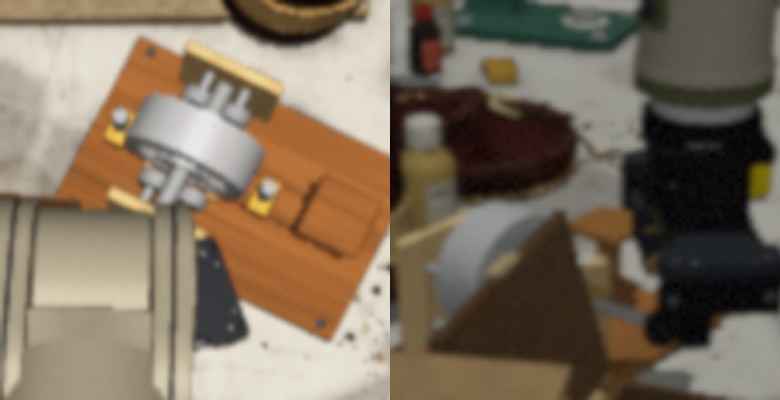

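The fingers cover the knob in the side half at about (665,330) and are in contact, with about 2.5 N along the axle. The wheel looks unchanged. I continue.

```bash
python3 -m jog '[{"slide":[0,0.2,-0.2],"roll":0},{"slide":[0,0.4,-0.4],"roll":0},{"slide":[0,0.6,-0.55],"roll":0},{"slide":[0,0.75,-0.7],"roll":0},{"slide":[0,0.75,-0.7],"roll":0}]'; python3 -m jog '[{"slide":[0,0.1,-0.1],"roll":0},{"slide":[0,0.2,-0.2],"roll":0},{"slide":[0,0.3,-0.3],"roll":0},{"slide":[0,0.4,-0.4],"roll":0},{"slide":[0,0.4,-0.4],"roll":0}]';python3 - <<'E'
from h import *
s=r.read_state();d=np.load("stand.npz");print(d["R"].T@(s["ee_pos"][:2]-d["o"]),d["R"].T@s["ft_force"][:2])
E
```

```text
time: 10.25
ee_pos: [0.4963, -0.109, 0.087]
eef_rot: [0.698, 0.118, -0.696, 0.117]
ft_force: [-2.0, 1.8, -0.0]
width: 0.0006
time: 10.67
ee_pos: [0.5005, -0.1111, 0.0868]
eef_rot: [-0.697, -0.119, 0.697, -0.117]
ft_force: [-7.3, 3.7, 3.7]
width: 0.0006
[-0.15128499 -0.00306071] [-8.13333201 -0.05630156]
```

```bash
for i in 1 2; do python3 -m jog '[{"slide":[0,0.07,-0.07],"roll":0},{"slide":[0,0.14,-0.14],"roll":0},{"slide":[0,0.2,-0.2],"roll":0},{"slide":[0,0.2,-0.2],"roll":0}]' | grep -v rot;python3 - <<'E'
from h import *
s=r.read_state();d=np.load("stand.npz");print(d["R"].T@(s["ee_pos"][:2]-d["o"]),d["R"].T@s["ft_force"][:2])
E
done
```

```text
time: 11.0
ee_pos: [0.5022, -0.1119, 0.0867]
ft_force: [-8.1, 4.1, 5.4]
width: 0.0005
[-0.14946023 -0.00302227] [-9.09622063 -0.04759546]
time: 11.33
ee_pos: [0.5039, -0.1128, 0.0867]
ft_force: [-9.4, 4.5, 5.6]
width: 0.0006
[-0.14756475 -0.00306034] [-10.37724627  -0.34491978]
```

```bash
for i in 1 2 ; do python3 -m jog '[{"slide":[0,0.1,-0.1],"roll":0},{"slide":[0,0.2,-0.2],"roll":0},{"slide":[0,0.3,-0.3],"roll":0},{"slide":[0,0.3,-0.3],"roll":0},{"slide":[0,0.3,-0.3],"roll":0}]' | grep -v rot;python3 - <<'E'
from h import *
s=r.read_state();d=np.load("stand.npz");print(d["R"].T@(s["ee_pos"][:2]-d["o"]),d["R"].T@s["ft_force"][:2])
E
done
```

```text
time: 11.75
ee_pos: [0.5044, -0.113, 0.0864]
ft_force: [-22.5, 9.8, 17.5]
width: 0.0002
[-0.14701882 -0.00302328] [-24.49876936  -1.57962906]
time: 12.17
ee_pos: [0.5044, -0.113, 0.0862]
ft_force: [-25.0, 9.9, 20.5]
width: 0.0002
[-0.14701426 -0.00302539] [-26.71787596  -2.6531422 ]
```

It is blocked: there was no further travel while the force went from 10 to 27 N. I back off along the axle and then rise.

```bash
python3 -m jog '[{"slide":[0,-0.4,0.4],"roll":0},{"slide":[0,-1.2,1.1],"roll":0},{"slide":[0,-2.4,2.2],"roll":0},{"slide":[0,-3.6,3.4],"roll":0},{"slide":[0,-3.6,3.4],"roll":0}]'; python3 -m jog '[{"slide":[-3,-0,0],"roll":0},{"slide":[-6,-0.5,1],"roll":0},{"slide":[-9,-0.5,3],"roll":0},{"slide":[-12,0,5],"roll":0},{"slide":[-12,0,6],"roll":0}]'; python3 -m jog '[{"slide":[0,2,1],"roll":0},{"slide":[0,5,2],"roll":0},{"slide":[0,9,3],"roll":0},{"slide":[0,12,4],"roll":0},{"slide":[0,15,5],"roll":0}]';python3 -m jog '[{"slide":[0,3,0],"roll":0},{"slide":[0,6,0],"roll":0},{"slide":[0,9,0],"roll":0},{"slide":[0,9,0],"roll":0},{"slide":[0,9,0],"roll":0}]'; python3 - <<'E'
from h import *
A=r.camera("top")[:,:,::-1];B=r.camera("side")[:,:,::-1]
cv2.imwrite("pics/tf.png",A);cv2.imwrite("pics/sf.png",B)
a=A[120:240,250:390];b=B[120:230,220:340]
f=lambda x:cv2.resize(x,(480,400),interpolation=cv2.INTER_CUBIC)[:, :390]
cv2.imwrite("pics/p8.png",np.hstack([f(a),f(b)]))
d=np.load("stand.npz");R,o=d["R"],d["o"]
for im in(cv2.imread("pics/top0.png"),A):
    m=cv2.inRange(im,(0,0,0),(45,45,45));m[:195]=0;m[235:]=0;m[:,:271]=0;m[:,:]=np.where(np.arange(560)[None]>300,0,m)
    n,l,st,c=cv2.connectedComponentsWithStats(m);k=1+st[1:,4].argmax();X=ray("top",*c[k],.095);print(st[k],c[k],R.T@(X[:2]-o))
E
```

```text
time: 12.58
ee_pos: [0.4587, -0.0894, 0.0874]
eef_rot: [-0.69, -0.122, 0.704, -0.116]
ft_force: [1.1, 0.1, 0.6]
width: 0.0004
time: 13.0
ee_pos: [0.4064, -0.1123, 0.2142]
eef_rot: [-0.693, -0.12, 0.701, -0.117]
ft_force: [1.2, -0.5, -0.1]
width: 0.0003
time: 13.42
ee_pos: [0.4088, -0.2731, 0.2141]
eef_rot: [-0.694, -0.119, 0.701, -0.117]
ft_force: [1.2, 0.2, 0.3]
width: 0.0004
time: 13.83
ee_pos: [0.4384, -0.3599, 0.2131]
eef_rot: [-0.694, -0.118, 0.701, -0.117]
ft_force: [-0.4, 0.2, -0.9]
width: 0.0005
[275 213   9   7  43] [279.37209302 215.86046512] [-0.15195435  0.00107179]
[280 203   9   7  43] [284.25581395 206.11627907] [-0.12447553  0.0013511 ]
```

View pics/p8.png

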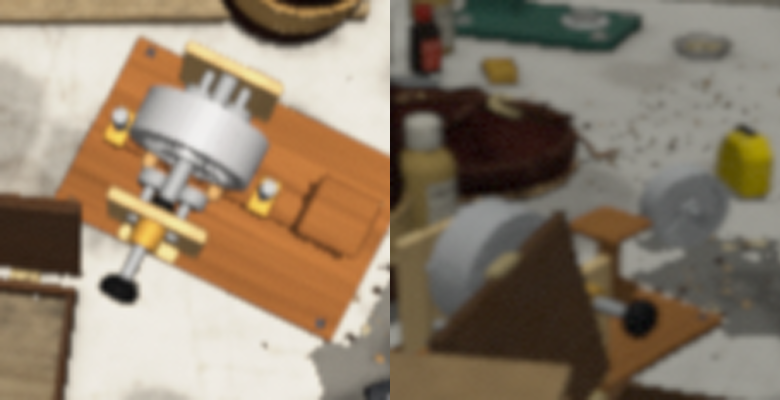

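```bash
python3 - <<'E'
from h import *
L=[cv2.imread(p)[135:195,275:340] for p in("pics/t4_3.png","pics/tf.png")]
cv2.imwrite("pics/p9.png",np.hstack([cv2.resize(x,None,fx=6,fy=6,interpolation=cv2.INTER_CUBIC) for x in L]))
x=r.camera("top")[:,:,::-1];print(np.abs(x.astype(float)-cv2.imread("pics/tf.png"))[140:200,280:340].mean())
E
```

```text
0.6811111111111111
```

View pics/p9.png

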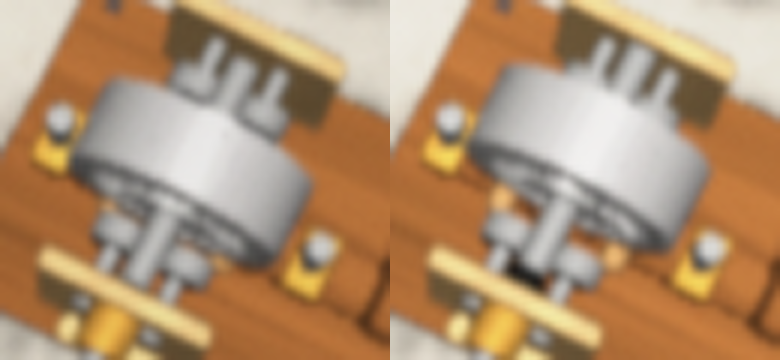

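View pics/tf.png

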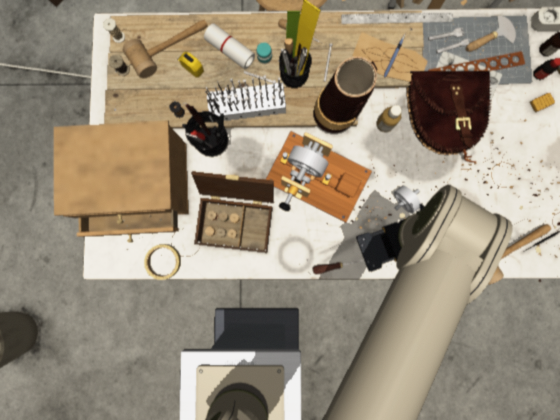

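The black pad at (525,272) in the right half bears on the axle end. The axle reaches the far upright, and the spoke pattern is unchanged and still. The full view shows the masking roll at (162,261) and the beveler at (325,268) where they were; the beeswax is hidden under the raised arm, which never came low there.

```bash
python3 -c "
from bench import r
print(r.close_job())"
```

```text
the job is handed in; nothing more can be done
None
```

I pressed the cradle down and let the wheel swing to rest heavy side down. I then pushed the plunger in to its stop, withdrew the arm and handed the job in at about 14 s. No verdict was reported.

- **Cradle:** it bottomed with the paddle at 93 mm, where the force jumped to 20 N.
- **Wheel:** before the plunger push, frames over 3.5 s differed only by camera noise, so the wheel was at rest. I judged the pad to be at the bottom from the symmetric open spoke gaps in the top view; I did not see the pad itself. After the push, the spoke pattern looked the same and still.
- **Plunger:** the knob moved about 27.5 mm in the images, against the 26.5 mm needed. It then held firm while the push rose to about 27 N. In the final picture the pad touches the axle's end and the axle reaches the far upright.
- **Disagreements:** the base-corner fit was off by up to 6.5 mm. The two-view heights of paddle and knob came out about 6 mm low, though the paddle contact matched the nominal height.
- **Bystanders:** the masking roll and beveler had not moved. The beeswax was hidden under the raised arm in the last picture, so I could not check it there.

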